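Set the gap lever and gauge the gap with a taper gauge

ROBOT

A 6-joint arm with a two-finger parallel gripper is mounted at the origin on the work surface; the furniture and walls round the work are solid. World frame = base frame: x ahead of the robot, y to its left, z up, the work surface at z = 0. Lengths are in m, angles in rad, forces in N, time in s.
With the tool pointing down it reaches from about 0.275 to 0.725 m from the base axis. Payload 5.6 kg.
Tool frame: the origin (TCP) lies midway between the tips of the shut fingers; the grasp point (between the pads) lies 19 mm behind it; z points along the fingers, y is the line along which they close (so a half turn about z gives the same grasp; the last joint's range is limited). The gripper opens to 85 mm and grips with 20 to 120 N. Pads are 22 mm wide; open, the fingers measure 114 mm over their backs; the gripper's body (76 mm by 85 mm) begins 54 mm behind the grasp point. The pads swing forward as they close: fully open they stand 13 mm farther back than shut.
Start: joints at [1.55, 0.255, 0.108, 0, -1.424, -0.285], TCP at [0.166, 0.524, 0.231] pointing down, gripper open.
Joint ranges: [-2.95, 2.95], [-1.21, 1.97], [-1.09, 1.5], [-2.87, 1.71], [-2.94, -0.07], [-3.05, 3.05]. Speed limits (rad/s): [2.57, 2.57, 3.14, 3.14, 3.14, 3.14].

INTERFACE

Orientations are given as a rotation vector (axis times angle).
In Python, from cell import bot gives the robot as it stands.
- The arm moves only by the tool servo_tool, never from a script. Its argument "motion" is a list of rows, each a list of 2 entries, a list of its own where there are three numbers: the shift along the tool's x, y, z in m, then the turn, a rotation vector about the tool's x, y, z in degrees. A call has 1 to 12 rows; each row shifts and turns the commanded pose from where the row before left it, along the tool's axes as they then stand; what a row does not reach is not made up. A row lasts 1/8 s, in which the tool goes at most 62.5 mm and 10.7 degrees, less where a joint would pass 70% of its speed; a pose out of reach is approached as far as the arm can. A call with a gripper value outside its range is refused whole. "jaw" is the closure in counts, from 0 (fully open) to 255 (shut), set as the call begins (left out, the last holds). The fingers move at their own pace and stop on an object; "force" is the grip in N (left out, the last holds). Time passes only in rows, so rows that do not move let the fingers close. It gives the time, the measured TCP pose, the force, the opening and the grip force at its end, in the units of the state.
- bot.read_state(): the state, without advancing time (a new reading comes with each control period).
- bot.grab_frame(name): name is "scene" or "top" or "wrist"; returns a dict with "img" (400x640x3 uint8, blue, green, red), "fx", "fy", "cx", "cy" (pixels), "R" (3x3) and "t" (3): a world point X has camera coordinates R X + t. Camera axes: x right, y down, z forward; pixel columns grow to the right and rows downward; lengths in m; the calibration is good to about 2 mm. The wrist camera is an equidistant fisheye: a pixel r from the principal point sees the ray r / f radians off the axis. A picture is of the moment at which its call begins. There is no depth.
- bot.sign_off(): hands the job in; it is judged then, once.
The state is a dict: "t": time; "q": joint angles; "qvel": joint speeds; "joint_torque": joint torques, N m; "ee_pos": TCP position; "tcp_rot": TCP orientation; "wrist_force": force on the tool from outside, world axes, zero at the start; "torque": the same for the moment, N m; "finger_gap": opening from 0.0 (shut) to 1.0 (fully open); "grip_force": force on a finger pad.
Only numpy, scipy, OpenCV 4.12 (cv2) and the standard library are available. Lean on these libraries where they do the work, as an engineer would, in place of code of your own. Each camera call takes 0.05 s, during which the arm holds its last target. There are 200 camera calls.

TASK

Turn the lever on the gap stand to the middle one of its five marks (40 degrees from its closed stop) and let go of it. Then take the taper gauge by its wooden handle and slide its blade straight and level between the two plates until it drags snugly, lifting the sprung upper plate by 1 to 2 mm; do not force it further. Finish holding the gauge still at that depth, with the lever left on its mark and the tape measure, wax tin and sanding block left where they are.

Things in the scene. Friction and masses are not known exactly. Their poses are not given: they have to be found in the camera images.
- gap_stand: Grey metal gap stand, fixed to the bench (base 130 x 110 x 12 mm, 140 mm high over the lever's knob). Origin on the bench directly below the front edge of its upper plate. Its x axis is level and is the direction in which the blade goes in; y is level, across; z up. The base covers x -50 to +80 mm. A bridge (two posts, inner faces at y = +-30 mm, x 0 to 30 mm, top at 90 mm) stands over the plates; behind it the way is open at the blade's height.
- throat (a point): Point on the top face of the steel lower plate (50 mm wide, x -20 to +40 mm, top 34 mm above the bench), directly below the rounded front edge of the upper plate. Axes as those of the stand. The gap between the plates here is 2 mm with the lever at 0 and grows by 5.73 mm per rad of the lever: 6.0 mm at the middle mark.
- gap_lever (a joint): Lever on top of the bridge, turning about a vertical axis; 0 (closed stop) to 1.396 rad, counterclockwise seen from above positive. Five black marks on its aluminium quadrant stand at 0, 0.349, 0.698 (middle one), 1.047 and 1.396 rad; at the middle mark the lever points exactly along the stand's +x, away from the mouth. It stays where it is left (0.25 N m of friction, about 3 N at the knob).
- lever_knob (a point): Middle of the lever's upright round black knob (18 mm diameter, 100 to 140 mm above the bench), 85 mm from the lever's axis; the lever's flat arm below it has its top at 102 mm.
- lever_pivot (a point): Point on the lever's vertical axis, at the height of the knob's middle (122 mm).
- upper_plate (a joint): Lift of the sprung upper steel plate above its rest, 0 to 0.006 m. It rests at 0 at whatever gap the lever sets; the spring presses it down with about 1.4 N at rest plus 2 N per mm of lift. Rubbing on both plates, the blade drags with roughly 1 to 2 times that force: some 5 to 9 N at 1 to 2 mm of lift.
- gauge_handle (a point): Middle of the taper gauge's dark wooden handle (44 mm long, 16 mm wide, 40 mm high; this point is 20 mm above the gauge's flat underside). x points along the blade to its tip, z up. The loose gauge, 0.14 kg, lies on the bench on its flat underside.
- gauge_tip (a point): Middle of the tip of the gauge's steel blade, on the underside, 157 mm ahead of the handle's middle. Axes as those of the handle. The blade is 24 mm wide with a flat level underside; its thickness grows evenly from 2.5 mm at the tip to 10.5 mm at 100 mm behind the tip, then stays so to the handle. In the 6 mm gap it first touches the upper plate with the tip 44 mm past the throat point; each further 12.5 mm lifts the plate by 1 mm.
- tape_measure: Yellow and black tape measure, 92 x 38 x 68 mm, a bystander; origin at the middle of its underside.
- wax_tin: Flat round green tin, 86 mm across, 35 mm high, a bystander; origin at the middle of its underside.
- sanding_block: Cork sanding block, 116 x 64 x 32 mm, a bystander; origin at the middle of its underside.
Things that resemble listed ones, but are neither listed nor needed, are in the scene too. There is more than one size of the part that bears gauge_handle; the job needs the larger.

How it is judged:
On the way, in this order (a step that is already met when the one before it is completed fails the run):
1. the lever stands at its middle mark and is let go (value of joint gap_lever between 0.611 and 0.785 rad and contact force between the fingers and gap_stand below 0.1 N), for 0.3 s.
2. the gauge drags snugly between the plates (value of joint upper_plate between 0.0006 and 0.003 m and x of gauge_tip in the frame of gap_stand above 0.02 m and y of gauge_tip in the frame of gap_stand between -0.014 and 0.014 m and angle between the x axis of gauge_tip and the x axis of gap_stand, either way round below 0.16 rad and angle between gauge_tip's own z axis and vertical below 0.12 rad and contact force between the fingers and taper_gauge above 2 N), for 0.3 s.
At the end, for the whole second after the job is handed in: The lever is within 5 degrees of its middle mark; the fingers still hold the gauge, still, level within 7 degrees, in line with the throat within 9 degrees and 14 mm to either side; its blade is between the plates and lifts the upper plate by 0.6 to 3 mm (all of step 2 and value of joint gap_lever between 0.611 and 0.785 rad and linear speed of taper_gauge below 0.01 m/s); the arm keeps its last pose, push and grip.
It fails at once if the gauge is forced: the upper plate is lifted by more than 3.8 mm (value of joint upper_plate above 0.0038 m).
It fails at once if the tape measure is moved by more than 20 mm (distance of tape_measure from where it was at the start of the episode above 0.02 m).
It fails at once if the wax tin is moved by more than 20 mm (distance of wax_tin from where it was at the start of the episode above 0.02 m).
It fails at once if the sanding block is moved by more than 20 mm (distance of sanding_block from where it was at the start of the episode above 0.02 m).
It also fails if it takes over 58 s, if anything falls off the work surface, if the arm or the gripper's body presses on something with over 40 N, if the wrist force passes 120 N, or if a joint passes its speed limit or range.

## Working session

There is one attempt and no reset: what is moved stays moved. The work goes in short steps, Python scripts to look and compute and a tool call to move; the robot and the scene stay as the last step left them, time stands still between calls to the robot, and variables do not carry over. Pictures are saved under pics/ and viewed, at most 10 in all, crops included, and the job is handed in when it is done.

Besides the shell and the picture viewer there is one more tool, called after "Emit:" by a JSON object that holds its "api" and its "payload". servo_tool: Moves the arm, as the interface text tells. Its arguments: {"type":"object","properties":{"motion":{"type":"array","items":{"type":"array"}},"jaw":{"type":"number"},"force":{"type":"number"}},"required":["motion"]}

```bash
mkdir -p pics; ls
cat > h.py <<'E'
import numpy as np, cv2
from cell import bot
def ray(f,u,v):
    R=np.array(f["R"]);t=np.array(f["t"]);c=-R.T@t
    x=(u-f["cx"])/f["fx"];y=(v-f["cy"])/f["fy"]
    return c,R.T@np.array([x,y,1.])
def pt(f,u,v,z):
    c,d=ray(f,u,v);return c+d*(z-c[2])/d[2]
def tri(f1,p1,f2,p2):
    A=[];b=[]
    M=np.zeros((3,3));r=np.zeros(3)
    for f,p in((f1,p1),(f2,p2)):
        c,d=ray(f,*p);d/=np.linalg.norm(d);P=np.eye(3)-np.outer(d,d);M+=P;r+=P@c
    return np.linalg.solve(M,r)
def proj(f,X):
    p=np.array(f["R"])@X+f["t"];return p[0]/p[2]*f["fx"]+f["cx"],p[1]/p[2]*f["fy"]+f["cy"]
E
python3 - <<'E'
from h import *
import pickle
F={}
for n in("scene","top"):
    f=bot.grab_frame(n);F[n]=f;cv2.imwrite(f"pics/{n}0.png",cv2.resize(f["img"],(800,500),interpolation=cv2.INTER_CUBIC))
    print(n,f["fx"],f["cx"],f["cy"],-np.array(f["R"]).T@f["t"])
pickle.dump(F,open("F0.pkl","wb"))
print(bot.read_state())
E
```

```text
pics
scene 398.39445047812274 320.17212301692456 202.13149432891632 [-0.06654819 -0.6989327   0.93896181]
top 449.9504088591971 317.9514050392733 198.58753304850433 [ 0.41823383 -0.06738446  1.39723397]
{'t': 0.1, 'q': array([ 1.54963223e+00,  2.55646234e-01,  1.07131594e-01, -4.29844367e-04,
       -1.42389368e+00, -2.84557817e-01]), 'qvel': array([-0.00073095, -0.00022478,  0.00447811,  0.00060919,  0.00142406,
        0.00072945]), 'joint_torque': array([-2.97773877e-03, -3.87605989e+01,  2.38474095e+01,  5.37820816e+00,
       -3.83249644e-03, -1.04797770e-07]), 'ee_pos': array([0.16537394, 0.52408187, 0.23050607]), 'tcp_rot': array([ 3.10331038e+00, -4.78205171e-01, -3.29380730e-04]), 'wrist_force': array([-0.44537956, -0.35306892, -0.51149537]), 'torque': array([ 0.03194608, -0.00870997,  0.07258101]), 'grip_force': 0.0, 'finger_gap': 0.9996959015246848}
```

View pics/scene0.png

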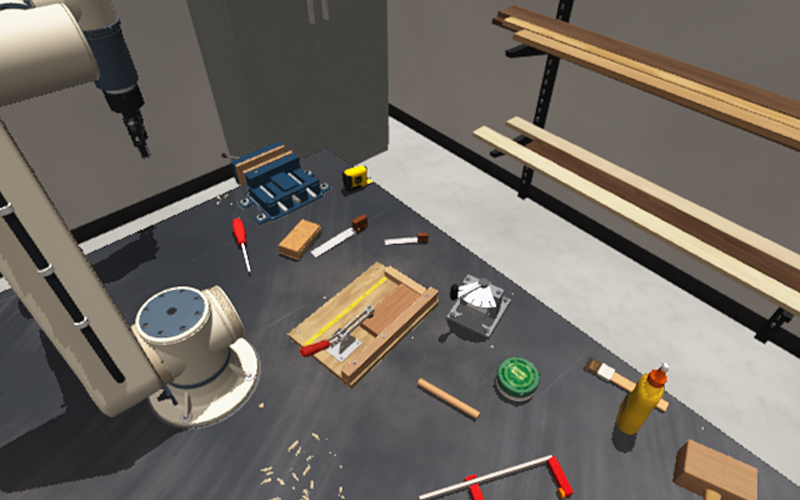

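View pics/top0.png

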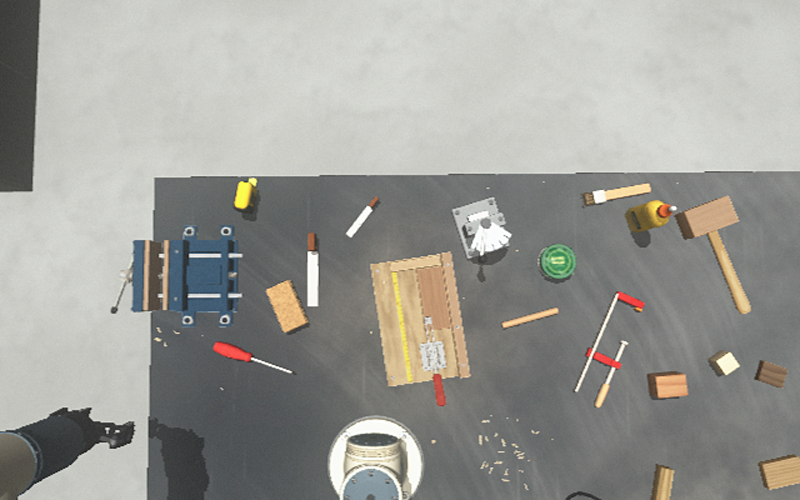

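The top view shows the larger gauge (handle at about (312,241), tip at about (313,305)) and the stand at about (482,227), its fan opening toward the robot. I'll crop in on both.

Run:
```python
from h import *
import pickle
F=pickle.load(open("F0.pkl","rb"))
t=F["top"]["img"];s=F["scene"]["img"]
a=cv2.resize(t[150:235,350:420],None,fx=7,fy=7,interpolation=cv2.INTER_CUBIC)   # 490x595
b=cv2.resize(s[210:285,345:420],(300,300),interpolation=cv2.INTER_CUBIC)
c=cv2.resize(t[175:255,230:270],(150,295)[:2],interpolation=cv2.INTER_CUBIC)
o=np.zeros((600,800,3),np.uint8);o[:595,:490]=a;o[:300,495:795]=b;o[300:595,495:645]=c
cv2.imwrite("pics/crop1.png",o)
f=F["top"]
for n,(u,v),z in[("stand",(384,182),.1),("handle",(312*.8,241*.8),.02),("tip",(313*.8,305*.8),.0),("knob",(481*.8,268*.8),.12)]:print(n,pt(f,u,v,z))
hsv=cv2.cvtColor(t,cv2.COLOR_BGR2HSV)
# gauge blade
m=(((hsv[...,2]>190)&(hsv[...,1]<40))*255).astype(np.uint8);m[:,:235]=0;m[:,262:]=0;m[:180]=0;m[250:]=0
r=cv2.minAreaRect(cv2.findNonZero(m));print("blade",r,[pt(f,*p,.005)[:2].round(4) for p in cv2.boxPoints(r)])
m=(((hsv[...,2]<170)&(hsv[...,1]>100)&((hsv[...,0]<20)|(hsv[...,0]>170)))*255).astype(np.uint8);m[:,:240]=0;m[:,262:]=0;m[:180]=0;m[205:]=0
r=cv2.minAreaRect(cv2.findNonZero(m));print("handle",r,[pt(f,*p,.04)[:2].round(4) for p in cv2.boxPoints(r)])
```

```text
stand [ 0.56009706 -0.25029566  0.1       ]
handle [0.53981506 0.15201068 0.02      ]
tip [0.38253585 0.15248907 0.        ]
knob [ 0.46551862 -0.24784741  0.12      ]
blade ((250.0, 222.5), (43.0, 8.0), 90.0) [array([0.5157, 0.1656]), array([0.5154, 0.1407]), array([0.3826, 0.1406]), array([0.3828, 0.1653])]
handle ((248.5, 193.0), (14.0, 5.0), 90.0) [array([0.5589, 0.1598]), array([0.5587, 0.1446]), array([0.5161, 0.1446]), array([0.5163, 0.1597])]
```

View pics/crop1.png

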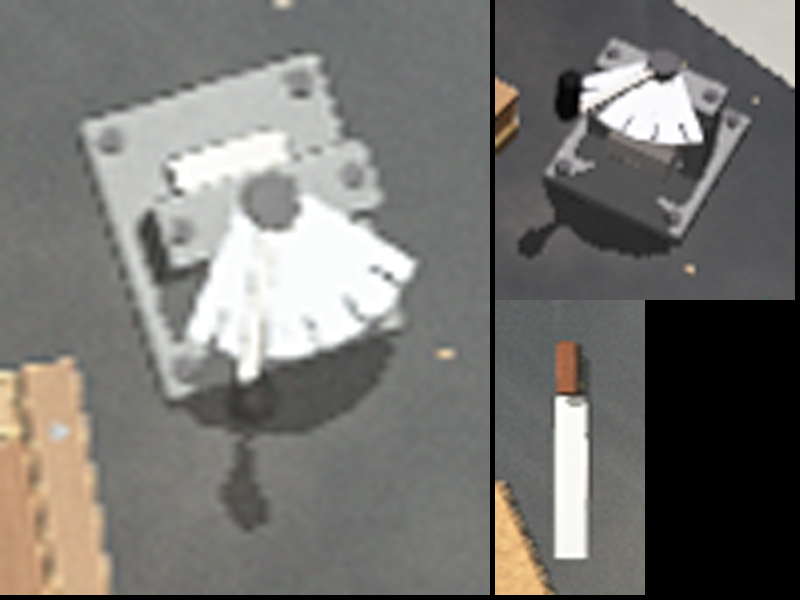

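The crop shows the mouth facing away from the robot (bright lower plate at about (225,160)), the pivot cap at (271,198), the knob at (250,400) and the base corners at (82,122), (318,55) and (170,395). The larger gauge's tip points to −x.

Run:
```python
from h import *
import pickle
F=pickle.load(open("F0.pkl","rb"));f=F["top"];s=F["scene"]
P=lambda u,v,z:pt(f,u/7+350-.43,v/7+150-.43,z)
TL,TR,BL,BR=[P(u,v,.012) for u,v in((82,122),(318,55),(170,397),(405,328))]
print("corners",TL,TR,BL,BR,"w",np.linalg.norm(TL-TR),"l",np.linalg.norm(TL-BL))
d1=BL-TL;d2=TL-TR   # +x ; y = z cross x
n=np.array([-d1[1],d1[0]])
print("yaw side",np.degrees(np.arctan2(d1[1],d1[0])),"front",np.degrees(np.arctan2(d2[1],d2[0])),n,d2)
piv=P(271,198,.105);print("pivot",piv)
# knob: darkest blob in top and scene
for nm,fr,box in(("top",f,(375,420-25,198,216)),("scene",s,(345,370,222,245))):
    x0,x1,y0,y1=box;g=cv2.cvtColor(fr["img"],cv2.COLOR_BGR2GRAY)[y0:y1,x0:x1]
    ys,xs=np.where(g<25);print(nm,len(xs),xs.mean()+x0,ys.mean()+y0,xs.min()+x0,xs.max()+x0,ys.min()+y0,ys.max()+y0)
    fr["k"]=(xs.mean()+x0,ys.mean()+y0)
K=tri(f,f["k"],s,s["k"]);print("knob tri",K,pt(f,*f["k"],.13),pt(s,*s["k"],.12))
print("lever len",np.linalg.norm((K-piv)[:2]),"ang",np.degrees(np.arctan2(*(K-piv)[1::-1])))
```

```text
corners [ 0.6172268  -0.19330437  0.012     ] [ 0.64603693 -0.29837705  0.012     ] [ 0.49485235 -0.22994942  0.012     ] [ 0.5242367  -0.33394332  0.012     ] w 0.10895086456759322 l 0.12774336271996375
yaw side -163.3296628725364 front 105.33322346968494 [ 0.03664505 -0.12237445] [-0.02881013  0.10507268  0.        ]
pivot [ 0.57144425 -0.26218862  0.105     ]<stdin>:14: RuntimeWarning: Mean of empty slice.
  ret = ret.dtype.type(ret / rcount)
Traceback (most recent call last):
ValueError: zero-size array to reduction operation minimum which has no identity
```

Run:
```python
from h import *
import pickle
F=pickle.load(open("F0.pkl","rb"));f=F["top"];s=F["scene"]
for nm,fr,box in(("top",f,(375,395,200,216)),("scene",s,(355,370,224,243))):
    x0,x1,y0,y1=box;g=cv2.cvtColor(fr["img"],cv2.COLOR_BGR2GRAY)[y0:y1,x0:x1]
    print(nm);print(g)
x=np.radians(-164);X=np.array([np.cos(x),np.sin(x)]);piv=np.array([.571,-.263])
for a in(-40,-30,-20,-10,0,10):
    k=piv+.085*np.array([np.cos(x+np.radians(a)),np.sin(x+np.radians(a))])
    print(a,k.round(4),[np.round(proj(q,np.r_[k,z]),1) for q in(f,s) for z in(.1,.14)])
```

```text
top
[[194 181 192 203 165 113 122 158 229 233 243 250 190 237 255 255 255 252
  222 179]
 [148 144 160 149 119 117 119 117 125 214 251 241 167 132 144 140 136 117
   87  81]
 [136 139 142 132 119 123 123 123 104 236 255 226 126 118  99  77  82  85
   80  79]
 [133 140 118 112 118 123 123 124 107 242 255 215  74  79  84  85  84  78
   82  84]
 [159 119 118 119 122 123 119 111  79 148 150  82  62  71  84  87  86  89
   86  84]
 [202 204 164 116 106  86  81  78  60  67  71  74  74  65  78  83  85  82
   84  82]
 [169 133  91  77  86  81  85  74  61  62  82  83  74  72  72  81  86  82
   80  83]
 [ 84  79  83  82  82  85  80  69  62  65  80  84  76  73  75  82  85  85
   87  80]
 [107  98  79  80  87  82  87  71  56  61  66  74  70  65  78  82  86  85
   84  81]
 [123 125 103  83  82  85  86  74  61  58  59  63  67  67  80  86  85  84
   82  82]
 [124 125 125  99  80  82  82  84  75  72  67  65  76  85  84  83  85  81
   80  80]
 [122 121 124 128 130 130 128 103  80  81  86  83  82  83  78  81  84  79
   82 100]
 [120 121 124 128 129 132 134 127 128 109  83 109 126 128 120 125 125 120
  
[... 1455 characters left out ...]
154  50  57]]
-40 [ 0.4933 -0.2284] [array([376.9, 205.1]), array([378.6, 204.2]), array([357.6, 232.8]), array([358.6, 223.1])]
-30 [ 0.4885 -0.2424] [array([381.8, 206.7]), array([383.7, 205.9]), array([360. , 236.6]), array([361.1, 226.9])]
-20 [ 0.4862 -0.2571] [array([386.9, 207.5]), array([389. , 206.7]), array([363.2, 240.1]), array([364.4, 230.4])]
-10 [ 0.4865 -0.2719] [array([392. , 207.3]), array([394.3, 206.5]), array([367.2, 243.2]), array([368.6, 233.6])]
0 [ 0.4893 -0.2864] [array([397. , 206.3]), array([399.4, 205.5]), array([371.9, 245.9]), array([373.3, 236.2])]
10 [ 0.4946 -0.3003] [array([401.8, 204.4]), array([404.4, 203.5]), array([377. , 247.9]), array([378.6, 238.3])]
```

```bash
cat >> h.py <<'E'
from scipy.spatial.transform import Rotation as Ro
def ori(psi,tilt=0):  # tool down, x axis at heading psi; tilt about tool y (deg)
    p=np.radians(psi);x=np.array([np.cos(p),np.sin(p),0]);z=np.array([0,0,-1.])
    return Ro.from_matrix(np.c_[x,np.cross(z,x),z])*Ro.from_euler('y',tilt,degrees=True)
def plan(p1,R1,n,p0=None,R0=None):
    if p0 is None:
        s=bot.read_state();p0=s["ee_pos"];R0=Ro.from_rotvec(s["tcp_rot"])
    p0=np.array(p0);p1=np.array(p1);rv=(R0.inv()*R1).as_rotvec()
    p=p0.copy();R=R0;out=[]
    for i in range(n):
        g=p0+(p1-p0)*(i+1)/n
        d=np.round(R.inv().apply(g-p),4);G=R0*Ro.from_rotvec(rv*(i+1)/n)
        w=np.round(np.degrees((R.inv()*G).as_rotvec()),2)
        out.append([d.tolist(),w.tolist()]);p=p+R.apply(d);R=R*Ro.from_rotvec(np.radians(w))
    for i in range(0,n,12):print(str(out[i:i+12]).replace(" ",""))
    return p,R
E
python3 - <<'E'
from h import *
plan([.487,-.248,.185],ori(170),20)
E
```

```text
[[[0.027,0.032,0.0023],[0.0,-0.01,8.62]],[[0.0314,0.0275,0.0024],[0.0,-0.0,8.63]],[[0.0352,0.0226,0.0023],[0.0,-0.01,8.62]],[[0.0382,0.017,0.0023],[0.0,-0.01,8.63]],[[0.0403,0.0111,0.0023],[0.0,-0.01,8.62]],[[0.0416,0.0049,0.0023],[0.0,-0.0,8.62]],[[0.0418,-0.0014,0.0023],[0.0,-0.01,8.63]],[[0.0411,-0.0076,0.0023],[0.0,-0.01,8.62]],[[0.0395,-0.0137,0.0023],[0.0,-0.01,8.63]],[[0.037,-0.0195,0.0023],[0.0,-0.0,8.62]],[[0.0336,-0.0248,0.0023],[0.0,-0.01,8.62]],[[0.0296,-0.0296,0.0022],[0.0,-0.01,8.63]]]
[[[0.0248,-0.0337,0.0023],[0.0,-0.01,8.62]],[[0.0195,-0.037,0.0023],[0.0,-0.0,8.63]],[[0.0137,-0.0395,0.0023],[0.0,-0.01,8.62]],[[0.0076,-0.0411,0.0022],[0.0,-0.01,8.62]],[[0.0014,-0.0418,0.0023],[0.0,-0.01,8.63]],[[-0.0049,-0.0415,0.0023],[0.0,-0.01,8.62]],[[-0.0111,-0.0404,0.0022],[0.01,-0.0,8.63]],[[-0.017,-0.0382,0.0023],[-0.0,-0.01,8.62]]]
```

Emit:
{"api": "servo_tool", "payload": {"motion": [[[0.027, 0.032, 0.0023], [0, 0, 8.62]], [[0.0314, 0.0275, 0.0024], [0, 0, 8.62]], [[0.0352, 0.0226, 0.0023], [0, 0, 8.62]], [[0.0382, 0.017, 0.0023], [0, 0, 8.62]], [[0.0403, 0.0111, 0.0023], [0, 0, 8.62]], [[0.0416, 0.0049, 0.0023], [0, 0, 8.62]], [[0.0418, -0.0014, 0.0023], [0, 0, 8.62]], [[0.0411, -0.0076, 0.0023], [0, 0, 8.62]], [[0.0395, -0.0137, 0.0023], [0, 0, 8.62]], [[0.037, -0.0195, 0.0023], [0, 0, 8.62]], [[0.0336, -0.0248, 0.0023], [0, 0, 8.62]], [[0.0296, -0.0296, 0.0022], [0, 0, 8.62]]]}}

```text
t: 1.6
ee_pos: [0.3588, 0.06, 0.2035]
tcp_rot: [1.541, -2.737, -0.0]
wrist_force: [-0.2, -0.4, -0.0]
finger_gap: 0.999
grip_force: 0.0
```

Emit:
{"api": "servo_tool", "payload": {"motion": [[[0.0248, -0.0337, 0.0023], [0, 0, 8.62]], [[0.0195, -0.037, 0.0023], [0, 0, 8.63]], [[0.0137, -0.0395, 0.0023], [0, 0, 8.62]], [[0.0076, -0.0411, 0.0022], [0, 0, 8.62]], [[0.0014, -0.0418, 0.0023], [0, 0, 8.63]], [[-0.0049, -0.0415, 0.0023], [0, 0, 8.62]], [[-0.0111, -0.0404, 0.0022], [0, 0, 8.63]], [[-0.017, -0.0382, 0.0023], [0, 0, 8.62]], [[0, 0, 0], [0, 0, 0]], [[0, 0, 0], [0, 0, 0]]]}}

```text
t: 2.85
ee_pos: [0.4872, -0.2472, 0.185]
tcp_rot: [-0.272, -3.129, -0.001]
wrist_force: [-0.6, 1.0, 0.4]
finger_gap: 1.0
grip_force: 0.0
```

Run:
```python
from h import *
s=bot.read_state();print(s["t"],s["ee_pos"],s["q"],s["tcp_rot"])
f=bot.grab_frame("wrist");cv2.imwrite("pics/w1.png",f["img"])
R=np.array(f["R"]);print(f["fx"],f["cx"],f["cy"],-R.T@f["t"],R)
# predicted fisheye pixel of knob top, pivot
def fp(X):
    p=R@X+f["t"];th=np.arctan2(np.hypot(p[0],p[1]),p[2]);a=np.arctan2(p[1],p[0]);return f["cx"]+f["fx"]*th*np.cos(a),f["cy"]+f["fx"]*th*np.sin(a)
print(fp(np.array([.487,-.248,.14])),fp(np.array([.571,-.263,.107])),fp(np.array([.489,-.2864,.14])))
```

```text
2.85 [ 0.48722782 -0.24721669  0.18497815] [-1.83271819e-01  2.66880486e-01  6.10695171e-03 -3.41767755e-04
 -1.31122106e+00 -1.56076194e+00] [-2.71817673e-01 -3.12864618e+00 -6.97740996e-04]
309.70691628693146 317.48332472901797 193.19495224779752 [ 0.42264006 -0.23591106  0.32733451] [[ 1.71299353e-01  9.85219024e-01  7.58573881e-05]
 [ 9.51412718e-01 -1.65441469e-01  2.59697826e-01]
 [ 2.55871788e-01 -4.44138977e-02 -9.65689926e-01]]
(np.float64(316.0780322444559), np.float64(215.97341086582034)) (np.float64(315.9566909363976), np.float64(297.7209441760464)) (np.float64(259.0323475308332), np.float64(227.96804188179684))
```

View pics/w1.png

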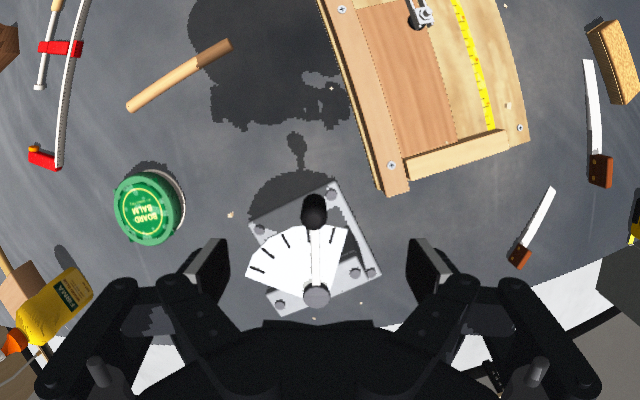

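The wrist view puts the knob top at (315,213) and the pivot at (317,296), as predicted, with the lever about 26° short of the middle mark. I'll lower the tool and grip the knob.

Emit:
{"api": "servo_tool", "payload": {"motion": [[[0, 0, 0.025], [0, 0, 0]], [[0, 0, 0.025], [0, 0, 0]], [[0, 0, 0.025], [0, 0, 0]], [[0, 0, 0], [0, 0, 0]], [[0, 0, 0], [0, 0, 0]]], "jaw": 60, "force": 20}}

```text
t: 3.52
ee_pos: [0.4883, -0.2473, 0.1119]
tcp_rot: [0.27, 3.128, -0.001]
wrist_force: [0.9, -0.0, 0.2]
finger_gap: 0.768
grip_force: 0.0
```

Emit:
{"api": "servo_tool", "payload": {"motion": [[[0, 0, 0], [0, 0, 0]], [[0, 0, 0], [0, 0, 0]], [[0, 0, 0], [0, 0, 0]], [[0, 0, 0], [0, 0, 0]], [[0, 0, 0], [0, 0, 0]], [[0, 0, 0], [0, 0, 0]]], "jaw": 255}}

```text
t: 4.28
ee_pos: [0.4878, -0.2478, 0.1112]
tcp_rot: [0.272, 3.129, -0.001]
wrist_force: [-1.9, -1.2, 5.6]
finger_gap: 0.205
grip_force: 20.6
```

Run:
```python
from h import *
# arc about pivot from -26 to 0 deg
piv=np.array([.571,-.263]);s=bot.read_state();p=s["ee_pos"];R=Ro.from_rotvec(s["tcp_rot"]);print(p,s["wrist_force"],s["torque"])
d=p[:2]-piv;r=np.hypot(*d);a0=np.degrees(np.arctan2(d[1],d[0]))%360;print("r",r,"ang",a0)
x=(R.apply([1,0,0]));psi=np.degrees(np.arctan2(x[1],x[0]))%360
n=9;a1=196
for i in range(n):
    a=np.radians(a0+(a1-a0)*(i+1)/n)
    q=np.r_[piv+r*np.array([np.cos(a),np.sin(a)]),p[2]]
    p,R=plan(q,ori(psi+(a1-a0)*(i+1)/n),1,p,R)
```

```text
[ 0.48777526 -0.24780734  0.1111768 ] [-1.86400467 -1.20658891  5.57055564] [-0.243547    0.6229559  -0.05006254]
r 0.08460008521885155 ang 169.6545792784336
[[[-0.0001,-0.0043,0.0],[-0.04,0.04,-2.93]]]
[[[-0.0001,-0.0043,0.0],[-0.0,0.0,-2.92]]]
[[[-0.0,-0.0044,0.0],[-0.0,0.0,-2.93]]]
[[[-0.0001,-0.0043,0.0],[-0.0,0.0,-2.93]]]
[[[-0.0001,-0.0043,0.0],[-0.0,0.0,-2.93]]]
[[[-0.0001,-0.0043,0.0],[-0.0,0.0,-2.92]]]
[[[-0.0001,-0.0043,0.0],[-0.0,0.0,-2.93]]]
[[[-0.0,-0.0044,0.0],[-0.0,0.0,-2.93]]]
[[[-0.0001,-0.0043,0.0],[-0.0,0.0,-2.93]]]
```

Emit:
{"api": "servo_tool", "payload": {"motion": [[[-0.0001, -0.0043, 0], [0, 0, -2.93]], [[-0.0001, -0.0043, 0], [0, 0, -2.93]], [[-0.0001, -0.0043, 0], [0, 0, -2.93]], [[-0.0001, -0.0043, 0], [0, 0, -2.93]], [[-0.0001, -0.0043, 0], [0, 0, -2.93]], [[-0.0001, -0.0043, 0], [0, 0, -2.93]], [[-0.0001, -0.0043, 0], [0, 0, -2.93]], [[-0.0001, -0.0043, 0], [0, 0, -2.93]], [[-0.0001, -0.0043, 0], [0, 0, -2.93]], [[0, 0, 0], [0, 0, 0]], [[0, 0, 0], [0, 0, 0]]]}}

```text
t: 5.65
ee_pos: [0.4895, -0.2866, 0.1111]
tcp_rot: [0.448, -3.109, 0.002]
wrist_force: [-3.3, -3.0, 5.0]
finger_gap: 0.199
grip_force: 20.6
```

Emit:
{"api": "servo_tool", "payload": {"motion": [[[0, 0, 0], [0, 0, 0]], [[0, 0, 0], [0, 0, 0]], [[0, 0, 0], [0, 0, 0]], [[0, 0, 0], [0, 0, 0]]], "jaw": 60}}

```text
t: 6.15
ee_pos: [0.4897, -0.2856, 0.1103]
tcp_rot: [0.449, -3.109, -0.0]
wrist_force: [-0.4, 0.5, 0.7]
finger_gap: 0.766
grip_force: 0.0
```

Emit:
{"api": "servo_tool", "payload": {"motion": [[[0, 0, -0.03], [0, 0, 0]], [[0, 0, -0.04], [0, 0, 0]], [[0, 0, -0.04], [0, 0, 0]], [[0, 0, 0], [0, 0, 0]], [[0, 0, 0], [0, 0, 0]]]}}

```text
t: 6.78
ee_pos: [0.4895, -0.2854, 0.22]
tcp_rot: [0.448, -3.109, -0.001]
wrist_force: [0.2, 0.4, -0.7]
finger_gap: 0.763
grip_force: 0.0
```

Run:
```python
from h import *
f=bot.grab_frame("wrist");im=f["img"]
cv2.imwrite("pics/w2.png",cv2.resize(im[150:330,200:440],None,fx=3,fy=3,interpolation=cv2.INTER_CUBIC))
R=np.array(f["R"])
def fp(X):
    p=R@X+f["t"];th=np.arctan2(np.hypot(p[0],p[1]),p[2]);a=np.arctan2(p[1],p[0]);return [round(((f["cx"]+f["fx"]*th*np.cos(a))-200)*3),round((f["cy"]+f["fx"]*th*np.sin(a)-150)*3)]
piv=np.array([.571,-.263])
print("pivot",fp(np.r_[piv,.107]))
for a in(-4,0,4):
    r=np.radians(196+a);print(a,fp(np.r_[piv+.085*np.array([np.cos(r),np.sin(r)]),.14]))
O=np.array([.585,-.2598]);X=np.array([-.9613,-.2756]);Y=np.array([.2756,-.9613])
for x,y in((-50,-55),(-50,55),(80,-55),(80,55)):print(x,y,fp(np.r_[O+(x*X+y*Y)/1000,.012]))
for x,y in((-20,-25),(-20,25)):print(x,y,fp(np.r_[O+(x*X+y*Y)/1000,.034]))
```

```text
pivot [347, 379]
-4 [372, 151]
0 [349, 150]
4 [325, 150]
-50 -55 [471, 395]
-50 55 [220, 393]
80 -55 [488, 106]
80 55 [207, 104]
-20 -25 [408, 361]
-20 25 [283, 360]
```

View pics/w2.png

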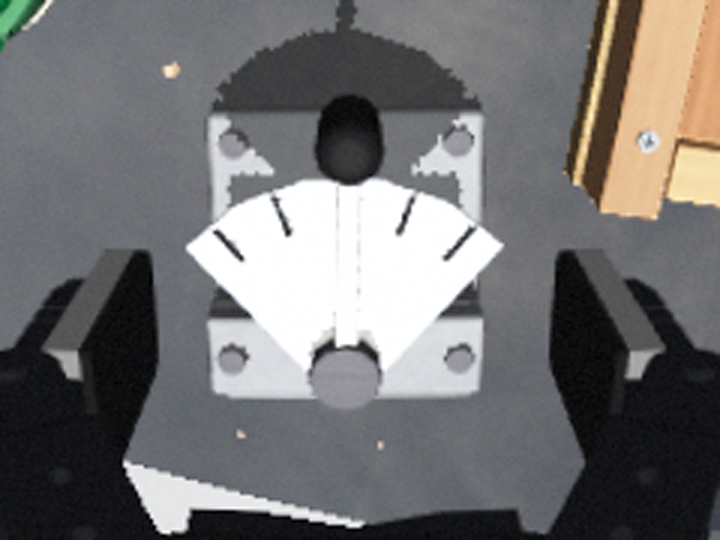

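Lever arm sits centred between the outer marks (knob at (349,152), pivot at (345,378), as predicted for 40°). On to the gauge, with a tilted grasp so the arm can reach the far-side mouth.

Run:
```python
from h import *
p,R=plan([.475,.152,.144],ori(180,-25),11)
```

```text
[[[-0.01,0.0385,0.0069],[0.33,-2.26,1.47]],[[-0.0087,0.0388,0.007],[0.33,-2.27,1.46]],[[-0.0075,0.039,0.0072],[0.34,-2.26,1.47]],[[-0.0062,0.0393,0.0072],[0.33,-2.27,1.47]],[[-0.0049,0.0394,0.0071],[0.33,-2.26,1.46]],[[-0.0036,0.0396,0.0071],[0.33,-2.27,1.47]],[[-0.0023,0.0397,0.007],[0.33,-2.26,1.47]],[[-0.001,0.0397,0.0069],[0.33,-2.27,1.47]],[[0.0003,0.0399,0.0066],[0.34,-2.26,1.46]],[[0.0016,0.0398,0.0063],[0.33,-2.27,1.47]],[[0.0028,0.0398,0.006],[0.33,-2.26,1.47]]]
```

Emit:
{"api": "servo_tool", "payload": {"motion": [[[-0.01, 0.0385, 0.0069], [0.33, -2.26, 1.47]], [[-0.0087, 0.0388, 0.007], [0.33, -2.27, 1.47]], [[-0.0075, 0.039, 0.0072], [0.33, -2.26, 1.47]], [[-0.0062, 0.0393, 0.0072], [0.33, -2.27, 1.47]], [[-0.0049, 0.0394, 0.0071], [0.33, -2.26, 1.47]], [[-0.0036, 0.0396, 0.0071], [0.33, -2.27, 1.47]], [[-0.0023, 0.0397, 0.007], [0.33, -2.26, 1.47]], [[-0.001, 0.0397, 0.0069], [0.33, -2.27, 1.47]], [[0.0003, 0.0399, 0.0066], [0.33, -2.26, 1.47]], [[0.0016, 0.0398, 0.0063], [0.33, -2.27, 1.47]], [[0.0028, 0.0398, 0.006], [0.33, -2.26, 1.47]], [[0, 0, 0], [0, 0, 0]]]}}

```text
t: 8.32
ee_pos: [0.4741, 0.1526, 0.1426]
tcp_rot: [-0.006, 2.706, -0.004]
wrist_force: [-0.1, -0.8, 0.4]
finger_gap: 0.764
grip_force: 0.0
```

```bash
cat >> h.py <<'E'
def wray(f,u,v,z):
    R=np.array(f["R"]);c=-R.T@f["t"];x=u-f["cx"];y=v-f["cy"];r=np.hypot(x,y);th=r/f["fx"]
    d=R.T@np.array([np.sin(th)*x/r,np.sin(th)*y/r,np.cos(th)]);return c+d*(z-c[2])/d[2]
def wproj(f,X):
    p=np.array(f["R"])@X+f["t"];th=np.arctan2(np.hypot(p[0],p[1]),p[2]);a=np.arctan2(p[1],p[0])
    return f["cx"]+f["fx"]*th*np.cos(a),f["cy"]+f["fx"]*th*np.sin(a)
E
python3 - <<'E'
from h import *
s=bot.read_state();print(s["t"],s["ee_pos"],s["q"],s["tcp_rot"])
f=bot.grab_frame("wrist");im=f["img"];cv2.imwrite("pics/w3.png",im)
hsv=cv2.cvtColor(im,cv2.COLOR_BGR2HSV)
for X in([.381,.152,0],[.5375,.152,.04]):print(wproj(f,np.array(X)))
u,v=map(int,wproj(f,np.array([.45,.152,.005])));print(u,v,hsv[v,u])
def big(m,near):
    n,l,st,c=cv2.connectedComponentsWithStats(m.astype(np.uint8));i=min(range(1,n),key=lambda i:np.hypot(*(c[i]-near))+ (1e4 if st[i,4]<150 else 0));return l==i
b=big((hsv[...,1]<50)&(hsv[...,2]>185),(u,v))
hu,hv=wproj(f,np.array([.5375,.152,.04]))
h=big((hsv[...,1]>100)&((hsv[...,0]<15)|(hsv[...,0]>170))&(hsv[...,2]<190),(hu,hv))
for nm,m,z in(("blade",b,.006),("handle",h,.03)):
    ys,xs=np.where(m);print(nm,len(xs),xs.min(),xs.max(),ys.min(),ys.max())
    W=np.array([wray(f,a+.01,c+.01,z)[:2] for a,c in zip(xs,ys)])
    r=cv2.minAreaRect((W*1000).astype(np.float32));print(r, W.min(0),W.max(0))
    # centreline fit
    k=np.polyfit(W[:,0],W[:,1],1);print("line",np.degrees(np.arctan(k[0])),np.polyval(k,.538),np.polyval(k,.45))
E
```

```text
8.325 [0.47408982 0.15255827 0.14262742] [ 0.82396265 -0.05248494 -0.75425102  0.54871986 -0.63833056 -2.79806194] [-0.00564748  2.70619268 -0.00392919]
(np.float64(317.85269259573016), np.float64(10.34805811703464))
(np.float64(316.80678922786984), np.float64(203.4056099645795))
317 94 [  0   0 255]
blade 4610 304 335 13 166
((451.7315979003906, 153.6069793701172), (25.42450523376465, 138.3887939453125), 89.12532806396484) [0.38239775 0.14000523] [0.52099452 0.16601347]
line -0.2824706781770568 0.1528356439802303 0.15326949131212858
handle 534 309 326 167 221
((537.4542846679688, 152.66278076171875), (15.634896278381348, 64.68577575683594), 89.24907684326172) [0.5051886 0.1444757] [0.56971759 0.16041831]
line -1.6344922798688062 0.15172531897731642 0.15423640011690126
```

View pics/w3.png

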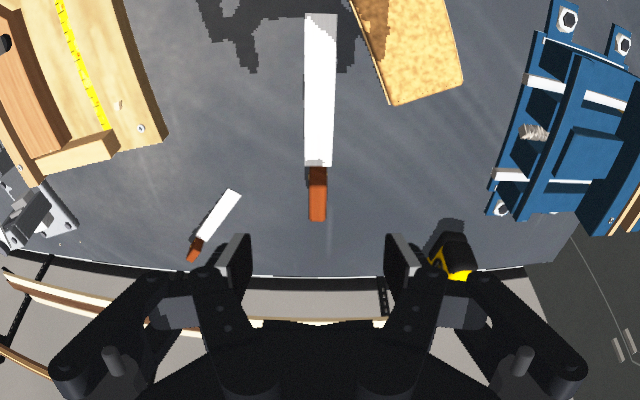

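Gauge is at handle (317,195), tip (320,14), aligned with −x within 1° at y≈0.153. Fingers straddle it cleanly, so I'll descend along the tool axis.

Emit:
{"api": "servo_tool", "payload": {"motion": [[[-0.0015, 0.0005, 0.03], [0, 0, 0]], [[0, 0, 0.03], [0, 0, 0]], [[0, 0, 0.03], [0, 0, 0]], [[0, 0, 0.025], [0, 0, 0]], [[0, 0, 0.02], [0, 0, 0]], [[0, 0, 0.01], [0, 0, 0]], [[0, 0, 0.002], [0, 0, 0]], [[0, 0, 0], [0, 0, 0]], [[0, 0, 0], [0, 0, 0]]]}}

```text
t: 9.5
ee_pos: [0.544, 0.1499, 0.0301]
tcp_rot: [-0.008, 2.736, 0.004]
wrist_force: [-0.1, 0.3, 0.0]
finger_gap: 0.769
grip_force: 0.0
```

Emit:
{"api": "servo_tool", "payload": {"motion": [[[0, 0, 0], [0, 0, 0]], [[0, 0, 0], [0, 0, 0]], [[0, 0, 0], [0, 0, 0]], [[0, 0, 0], [0, 0, 0]], [[0, 0, 0], [0, 0, 0]], [[0, 0, 0], [0, 0, 0]], [[0, 0, 0], [0, 0, 0]]], "jaw": 255, "force": 60}}

```text
t: 10.38
ee_pos: [0.5443, 0.1497, 0.0298]
tcp_rot: [-0.008, 2.737, 0.004]
wrist_force: [-1.2, -0.0, 3.9]
finger_gap: 0.167
grip_force: 60.7
```

Run:
```python
from h import *
s=bot.read_state();print(s["q"],s["ee_pos"],s["torque"])
```

```text
[ 0.55464826  0.22702502 -0.85318599  0.98425045 -0.24766874 -3.05298803] [0.54427767 0.14969332 0.02980115] [0.11688736 1.25162449 0.02165392]
```

The grasp stopped 21 mm high because joint 6 hit its limit. I'll fit a quick arm model from the recorded states to choose feasible tilts and wrist family.

```bash
cat > kin.py <<'E'
from h import *
from scipy.optimize import least_squares
S=[([1.54963,.255646,.1071316,-.00043,-1.4238937,-.2845578],[.16537394,.52408187,.23050607],[3.1033,-.4782,-.00033]),
([-.18327182,.266880486,.00610695,-.00034177,-1.31122106,-1.56076194],[.48722782,-.24721669,.18497815],[-.271817673,-3.12864618,-.0007]),
([.82396265,-.05248494,-.75425102,.54871986,-.63833056,-2.79806194],[.47408982,.15255827,.14262742],[-.00564748,2.70619268,-.00392919]),
([.55464826,.22702502,-.85318599,.98425045,-.24766874,-3.05298803],[.54427767,.14969332,.02980115],[-.008,2.737,.004])]
E=Ro.from_euler
def fk(q,P,s4=1,s6=1):
    h,a1,e,L2,A,B,d,C=P
    R3=E('z',q[0])*E('y',q[1]-q[2]);R=R3*E('x',s4*q[3])*E('y',-q[4])*E('x',s6*q[5])*Ro.from_matrix(C)
    p=E('z',q[0]).apply([a1+L2*np.sin(q[1]),e,h+L2*np.cos(q[1])])+R3.apply([A,0,B])+R.apply([0,0,d]);return p,R
def fit():
    best=None
    for s4 in(1,-1):
        for s6 in(1,-1):
            I=np.eye(3);Cs=[]
            P0=(0,)*7
            q,_,rv=S[0];C=(fk(q,(*P0,I),s4,s6)[1].inv()*Ro.from_rotvec(rv)).as_matrix()
            oe=[(fk(q,(*P0,C),s4,s6)[1].inv()*Ro.from_rotvec(rv)).magnitude() for q,_,rv in S]
            if best is None or max(oe)<max(best[0]):best=(oe,s4,s6,C)
    oe,s4,s6,C=best
    r=least_squares(lambda x:np.r_[np.ravel([fk(q,(*x,C),s4,s6)[0]-p for q,p,_ in S]),1e-4*(x-X0)],X0:=np.array([.4,0,-.15,.45,.45,0,.25]))
    return oe,s4,s6,C,r
oe,s4,s6,C,r=fit()
PP=(*r.x,C)
LO=np.array([-2.95,-1.21,-1.09,-2.87,-2.94,-3.05]);HI=np.array([2.95,1.97,1.5,1.71,-.07,3.05])
def ik(p,R,q0):
    g=lambda q:(lambda a:np.r_[(a[0]-p)*10,(a[1].inv()*R).as_rotvec()])(fk(q,PP,s4,s6))
    z=least_squares(g,np.clip(q0,LO+.01,HI-.01),bounds=(LO,HI));return z.x,np.abs(z.fun).max()
E
python3 - <<'E'
from kin import *
print("ori err",oe,s4,s6,"P",r.x.round(3),"res",np.abs(r.fun).max())
O=np.array([.585,-.2598]);X=np.array([-.9613,-.2756])
def best(p,R):
    c=[ik(p,R,q0) for q0 in([0,.3,-.3,.3,-1,-1.5],[0,.3,-.3,-.3,-1,1.5],[-.3,1,.3,0.3,-1,0],[.5,.3,-.8,.9,-.4,.3])]
    return min(c,key=lambda a:a[1])
for fam in(0,180):
  for t in(0,10,15,20,25):
    sg=-1 if fam else 1
    out=[]
    # pick: grasp at handle+8mm
    R=ori(fam,sg*t);g=np.array([.530,.153,.026]);q,e=best(g+R.apply([0,0,.019]),R);out.append((q.round(2).tolist(),round(e,4)))
    for tip in(-5,63):
        R=ori(196+fam-180,sg*t);g=np.r_[O+X*(tip-157+8)/1000,.061];q,e=best(g+R.apply([0,0,.019]),R);out.append((q.round(2).tolist(),round(e,4)))
    print(fam,t,*out,sep="\n   ")
E
```

```text
ori err [2.5054478369601687e-16, 1.0784424725492392e-05, 1.2104613677940805e-05, 0.0005153944129787829] -1 -1 P [-0.078  0.16  -0.147  0.503  0.223  0.093  0.243] res 0.03119217971141512
0
   0
   ([0.55, 0.36, -0.67, -0.0, -0.54, 1.02], np.float64(0.0))
   ([-0.09, 0.77, 0.38, -0.0, -1.18, 1.95], np.float64(0.0))
   ([-0.13, 0.63, 0.05, -0.0, -0.99, 1.98], np.float64(0.0))
0
   10
   ([0.59, 0.3, -0.8, 0.29, -0.34, 0.71], np.float64(0.0))
   ([-0.11, 0.68, 0.16, -0.09, -0.89, 2.01], np.float64(0.0))
   ([-0.15, 0.56, -0.11, -0.11, -0.74, 2.08], np.float64(0.0))
0
   15
   ([0.61, 0.27, -0.86, 0.61, -0.26, 0.38], np.float64(0.0))
   ([-0.13, 0.65, 0.07, -0.15, -0.75, 2.07], np.float64(0.0))
   ([-0.17, 0.54, -0.18, -0.19, -0.62, 2.16], np.float64(0.0))
0
   20
   ([0.64, 0.25, -0.94, 1.13, -0.23, -0.16], np.float64(0.0))
   ([-0.14, 0.62, -0.03, -0.24, -0.62, 2.16], np.float64(0.0))
   ([-0.18, 0.51, -0.26, -0.32, -0.5, 2.29], np.float64(0.0))
0
   25
   ([0.66, 0.24, -1.01, 1.67, -0.26, -0.72], np.float64(0.0))
   ([-0.15, 0.59, -0.12, -0.38, -0.49, 2.3], np.float64(0.0))
   ([-0.19
[... 334 characters left out ...]
6, -0.09, -0.89, -1.13], np.float64(0.0))
   ([-0.15, 0.56, -0.11, -0.11, -0.74, -1.06], np.float64(0.0))
180
   15
   ([0.61, 0.27, -0.86, 0.61, -0.26, -2.76], np.float64(0.0))
   ([-0.13, 0.65, 0.07, -0.15, -0.75, -1.07], np.float64(0.0))
   ([-0.17, 0.54, -0.18, -0.19, -0.62, -0.98], np.float64(0.0))
180
   20
   ([0.64, 0.25, -0.94, 1.13, -0.23, 2.98], np.float64(0.0))
   ([-0.14, 0.62, -0.03, -0.24, -0.62, -0.98], np.float64(0.0))
   ([-0.18, 0.51, -0.26, -0.32, -0.5, -0.85], np.float64(0.0))
180
   25
   ([0.66, 0.24, -1.01, 1.67, -0.26, 2.42], np.float64(0.0))
   ([-0.15, 0.59, -0.12, -0.38, -0.49, -0.84], np.float64(0.0))
   ([-0.19, 0.49, -0.34, -0.52, -0.4, -0.65], np.float64(0.0))
```

```bash
cat > k2.py <<'E'
from kin import *
def fk2(q,x):
    h,a1,e1,u,v,A,B,d,e2,g=x
    Z=E('z',q[0]);R3=Z*E('y',q[1]-q[2]);R4=R3*E('x',-q[3]);R5=R4*E('y',-q[4]);R=R5*E('x',-q[5])*Ro.from_matrix(C)
    return Z.apply([a1,e1,h])+(Z*E('y',q[1])).apply([u,0,v])+R3.apply([A,0,B])+R4.apply([0,e2,0])+R5.apply([0,0,g])+R.apply([0,0,d]),R
X0=np.array([.4,0,-.08,0,.45,.45,0,.25,-.07,0])
r2=least_squares(lambda x:np.r_[np.ravel([fk2(q,x)[0]-p for q,p,_ in S]),1e-3*(x-X0)],X0)
X2=r2.x
def ik(p,R,q0):
    g=lambda q:(lambda a:np.r_[(a[0]-p)*10,(a[1].inv()*R).as_rotvec()])(fk2(q,X2))
    z=least_squares(g,np.clip(q0,LO+.01,HI-.01),bounds=(LO,HI));return z.x,np.abs(z.fun).max()
E
python3 - <<'E'
from k2 import *
print(X2.round(3),np.abs(r2.fun[:12]).max())
q=[0,1.2,1.2,0,-1.57,0]
O=np.array([.585,-.2598]);X=np.array([-.9613,-.2756])
def best(p,R):
    c=[ik(p,R,q0) for q0 in([0,.3,-.3,.3,-1,-1.5],[-.3,1,.3,0.3,-1,0],[.5,.3,-.8,.9,-.4,-2.5])]
    return min(c,key=lambda a:a[1])
for rr in(.275,.3,.7,.725,.75):
    q,e=best(np.array([rr,0,.02]),ori(180));print(rr,q.round(2),round(e,4))
for t in(5,10,15,20):
    R=ori(180,-t);g=np.array([.530,.153,.026]);q,e=best(g+R.apply([0,0,.019]),R);print(t,"pick",q.round(2),round(e,4))
    for tip in(-5,63):
        R=ori(196,-t);g=np.r_[O+X*(tip-157+8)/1000,.061];q,e=best(g+R.apply([0,0,.019]),R);print("  ",tip,q.round(2),round(e,4))
E
```

```text
[ 0.148 -0.     0.     0.     0.521  0.401 -0.     0.362 -0.154 -0.   ] 2.4205953425837645e-06
0.275 [ 0.6  -0.11 -0.89  0.   -0.78 -2.17] 0.0
0.3 [ 0.54 -0.04 -0.84  0.   -0.78 -2.11] 0.0
0.7 [ 0.22  0.67  0.22  0.   -1.12 -1.79] 0.0
0.725 [ 0.21  0.71  0.3   0.   -1.16 -1.79] 0.0
0.75 [ 0.21  0.76  0.4   0.   -1.21 -1.78] 0.0
5 pick [ 0.6   0.39 -0.35  0.07 -0.76 -2.22] 0.0
   -5 [-0.1   0.73  0.4  -0.04 -1.16 -1.18] 0.0
   63 [-0.14  0.62  0.2  -0.04 -1.07 -1.14] 0.0
10 pick [ 0.63  0.35 -0.47  0.18 -0.62 -2.33] 0.0
   -5 [-0.12  0.68  0.32 -0.08 -1.05 -1.14] 0.0
   63 [-0.16  0.58  0.14 -0.09 -0.97 -1.09] 0.0
15 pick [ 0.65  0.31 -0.61  0.36 -0.46 -2.52] 0.0
   -5 [-0.13  0.64  0.25 -0.13 -0.94 -1.09] 0.0
   63 [-0.18  0.55  0.08 -0.15 -0.88 -1.03] 0.0
20 pick [ 0.61  0.27 -0.8   0.77 -0.28 -2.9 ] 0.0
   -5 [-0.15  0.61  0.19 -0.19 -0.84 -1.03] 0.0
   63 [-0.2   0.52  0.04 -0.23 -0.79 -0.95] 0.0
```

Emit:
{"api": "servo_tool", "payload": {"motion": [[[0, 0, 0], [0, 0, 0]], [[0, 0, 0], [0, 0, 0]], [[0, 0, 0], [0, 0, 0]], [[0, 0, 0], [0, 0, 0]]], "jaw": 60}}

```text
t: 10.88
ee_pos: [0.544, 0.1495, 0.0294]
tcp_rot: [-0.008, 2.737, 0.003]
wrist_force: [-0.1, 0.3, 0.1]
finger_gap: 0.763
grip_force: 0.0
```

Emit:
{"api": "servo_tool", "payload": {"motion": [[[0, 0, -0.02], [0, 0, 0]], [[0, 0, -0.02], [0, 3, 0]], [[0, 0, -0.02], [0, 3, 0]], [[0, 0, 0], [0, 2, 0]], [[0, 0, 0], [0, 0, 0]]]}}

```text
t: 11.5
ee_pos: [0.5252, 0.148, 0.084]
tcp_rot: [-0.004, 2.864, -0.001]
wrist_force: [0.4, 0.6, 0.6]
finger_gap: 0.766
grip_force: 0.0
```

The model fit is exact; a 10° tilt works throughout. I'll re-measure the gauge before regrasping.

```bash
cat > meas.py <<'E'
from h import *
def meas(y0=.15):
    f=bot.grab_frame("wrist");im=f["img"];hsv=cv2.cvtColor(im,cv2.COLOR_BGR2HSV)
    b=((hsv[...,1]<60)&(hsv[...,2]>175)).astype(np.uint8)
    n,l,st,c=cv2.connectedComponentsWithStats(b);t=wproj(f,np.array([.45,y0,.005]))
    i=l[int(round(t[1])),int(round(t[0]))];print("comp",i,st[i] if i else None)
    ys,xs=np.where(l==i);W=np.array([wray(f,a+.01,c+.01,.006)[:2] for a,c in zip(xs,ys)])
    print("x range",W[:,0].min(),W[:,0].max())
    B=np.arange(.39,.51,.008);mid=[];w=[]
    for k in B:
        s=W[abs(W[:,0]-k)<.004,1]
        if len(s)>3:mid.append((k,(s.min()+s.max())/2));w.append(np.ptp(s))
    mid=np.array(mid);k=np.polyfit(mid[:,0],mid[:,1],1);print("slope deg",np.degrees(np.arctan(k[0])),"y@.40,.538",np.polyval(k,[.4,.538]),"w",np.round(w,4))
E
python3 - <<'E'
from meas import *
s=bot.read_state();print(s["ee_pos"]);meas()
E
```

```text
[0.52523969 0.14801783 0.08404681]
comp 4 [ 304    0   42  169 6401]
x range 0.4063433045225833 0.520467987457404
slope deg -0.3891089040327163 y@.40,.538 [0.15232121 0.15138401] w [0.0234 0.0241 0.0236 0.0238 0.0229 0.0237 0.0234 0.0237 0.024  0.0243
 0.0253 0.025  0.0248]
```

Run:
```python
from h import *
R=ori(179.6,-10);p1=np.array([.5333,.1515,.0075]);p,q=plan(p1-R.apply([0,0,.07]),R,3);plan(p1,R,6,p,q)
```

```text
[[[0.0017,0.0014,0.0019],[0.0,1.95,0.18]],[[0.0017,0.0014,0.002],[0.01,1.96,0.18]],[[0.0016,0.0014,0.002],[0.0,1.95,0.18]]]
[[[-0.0,0.0,0.0117],[0.0,-0.0,-0.0]],[[-0.0,0.0,0.0116],[0.0,-0.0,-0.0]],[[-0.0,0.0,0.0117],[0.0,-0.0,-0.0]],[[-0.0,0.0,0.0117],[0.0,-0.0,-0.0]],[[-0.0,0.0,0.0116],[0.0,-0.0,-0.0]],[[-0.0,0.0,0.0117],[0.0,-0.0,-0.0]]]
```

Emit:
{"api": "servo_tool", "payload": {"motion": [[[0.0017, 0.0014, 0.002], [0, 1.95, 0.18]], [[0.0017, 0.0014, 0.002], [0, 1.95, 0.18]], [[0.0016, 0.0014, 0.002], [0, 1.95, 0.18]], [[0, 0, 0.0117], [0, 0, 0]], [[0, 0, 0.0117], [0, 0, 0]], [[0, 0, 0.0117], [0, 0, 0]], [[0, 0, 0.0117], [0, 0, 0]], [[0, 0, 0.0117], [0, 0, 0]], [[0, 0, 0.0117], [0, 0, 0]], [[0, 0, 0], [0, 0, 0]], [[0, 0, 0], [0, 0, 0]]]}}

```text
t: 12.92
ee_pos: [0.5335, 0.1517, 0.0076]
tcp_rot: [0.009, 2.967, -0.0]
wrist_force: [-0.3, -0.5, 0.6]
finger_gap: 0.764
grip_force: 0.0
```

Emit:
{"api": "servo_tool", "payload": {"motion": [[[0, 0, 0], [0, 0, 0]], [[0, 0, 0], [0, 0, 0]], [[0, 0, 0], [0, 0, 0]], [[0, 0, 0], [0, 0, 0]], [[0, 0, 0], [0, 0, 0]], [[0, 0, 0], [0, 0, 0]]], "jaw": 255, "force": 60}}

```text
t: 13.68
ee_pos: [0.5335, 0.1517, 0.0078]
tcp_rot: [0.009, 2.967, -0.0]
wrist_force: [-1.4, 1.5, 5.7]
finger_gap: 0.174
grip_force: 59.2
```

Run:
```python
from meas import *
s=bot.read_state();print(s["t"],s["ee_pos"],s["tcp_rot"],s["q"],s["wrist_force"],s["finger_gap"]);meas()
```

```text
13.675 [0.53349968 0.151744   0.00782632] [ 9.08119958e-03  2.96661343e+00 -1.11638876e-04] [ 0.62488543  0.34563697 -0.47179978  0.1773433  -0.61876609 -2.33947773] [-1.35913336  1.47631488  5.65711182] 0.17428716706803477
comp 4 [  288     0    59   223 12580]
x range 0.41924866573043473 0.5207455633586943
slope deg -0.13495540146886278 y@.40,.538 [0.15221556 0.15189051] w [0.0234 0.0235 0.0237 0.0239 0.0238 0.0244 0.0245 0.0247 0.0245 0.0244
 0.0246]
```

Run:
```python
from k2 import *
O=np.array([.585,-.2598]);X=np.array([-.9613,-.2756])
s=bot.read_state();R0=Ro.from_rotvec(s["tcp_rot"]);R1=E('z',16.3,degrees=True)*R0
T=lambda tip,u:np.r_[O+X*(tip/1000-.1525),u+.0078]
q=s["q"]
for tip,u in((-12,.16),(-12,.08),(-12,.034),(63,.034)):
    q,e=ik(T(tip,u),R1,q);print(tip,u,T(tip,u).round(4),q.round(2),round(e,5))
p0=s["ee_pos"]
p,R=plan(p0+[0,0,.155],R0,4,p0,R0)
p,R=plan(T(-12,.16),R1,12,p,R)
p,R=plan(T(-12,.05),R1,5,p,R)
```

```text
-12 0.16 [ 0.7431 -0.2145  0.1678] [-0.11  0.63  0.54 -0.07 -1.32 -1.17] 0.0
-12 0.08 [ 0.7431 -0.2145  0.0878] [-0.11  0.66  0.4  -0.07 -1.15 -1.16] 0.0
-12 0.034 [ 0.7431 -0.2145  0.0418] [-0.11  0.69  0.34 -0.08 -1.06 -1.15] 0.0
63 0.034 [ 0.671  -0.2351  0.0418] [-0.16  0.58  0.14 -0.09 -0.97 -1.09] 0.0
[[[-0.0067,0.0,-0.0382],[0.0,-0.0,0.0]],[[-0.0068,0.0,-0.0381],[0.0,0.0,0.0]],[[-0.0067,0.0001,-0.0382],[0.0,0.0,0.0]],[[-0.0068,-0.0,-0.0381],[0.0,0.0,0.0]]]
[[[-0.0175,-0.0304,0.0027],[-0.24,0.0,-1.34]],[[-0.0167,-0.0308,0.0025],[-0.23,0.0,-1.34]],[[-0.016,-0.0313,0.0024],[-0.24,0.0,-1.33]],[[-0.0153,-0.0316,0.0022],[-0.24,0.0,-1.34]],[[-0.0145,-0.0319,0.0022],[-0.23,0.0,-1.34]],[[-0.0138,-0.0323,0.002],[-0.24,0.0,-1.34]],[[-0.013,-0.0326,0.0018],[-0.24,0.0,-1.33]],[[-0.0123,-0.0329,0.0018],[-0.23,0.01,-1.34]],[[-0.0115,-0.0332,0.0016],[-0.24,-0.0,-1.34]],[[-0.0107,-0.0335,0.0014],[-0.24,-0.0,-1.34]],[[-0.01,-0.0337,0.0013],[-0.23,-0.0,-1.33]],[[-0.0091,-0.0339,0.0012],[-0.24,-0.0,-1.34]]]
[[[0.0038,-0.0,0.0217],[0.0,-0.0,-0.0]],[[0.0039,-0.0,0.0216],[0.0,-0.0,-0.0]],[[0.0038,-0.0001,0.0217],[0.0,-0.0,-0.0]],[[0.0038,0.0,0.0217],[0.0,-0.0,-0.0]],[[0.0039,0.0,0.0216],[0.0,-0.0,-0.0]]]
```

Emit:
{"api": "servo_tool", "payload": {"motion": [[[-0.0017, 0, -0.0096], [0, 0, 0]], [[-0.0037, 0, -0.021], [0, 0, 0]], [[-0.0054, 0, -0.0305], [0, 0, 0]], [[-0.0054, 0, -0.0305], [0, 0, 0]], [[-0.0054, 0, -0.0305], [0, 0, 0]], [[-0.0054, 0, -0.0305], [0, 0, 0]], [[0, 0, 0], [0, 0, 0]]]}}

```text
t: 14.6
ee_pos: [0.5346, 0.1523, 0.1652]
tcp_rot: [0.009, 2.963, 0.003]
wrist_force: [0.2, -0.4, -2.1]
finger_gap: 0.176
grip_force: 58.5
```

Emit:
{"api": "servo_tool", "payload": {"motion": [[[-0.0175, -0.0304, 0.0027], [-0.24, 0, -1.34]], [[-0.0167, -0.0308, 0.0025], [-0.24, 0, -1.34]], [[-0.016, -0.0313, 0.0024], [-0.24, 0, -1.34]], [[-0.0153, -0.0316, 0.0022], [-0.24, 0, -1.34]], [[-0.0145, -0.0319, 0.0022], [-0.24, 0, -1.34]], [[-0.0138, -0.0323, 0.002], [-0.24, 0, -1.34]], [[-0.013, -0.0326, 0.0018], [-0.24, 0, -1.34]], [[-0.0123, -0.0329, 0.0018], [-0.24, 0, -1.34]], [[-0.0115, -0.0332, 0.0016], [-0.24, 0, -1.34]], [[-0.0107, -0.0335, 0.0014], [-0.24, 0, -1.34]], [[-0.01, -0.0337, 0.0013], [-0.24, 0, -1.34]], [[-0.0091, -0.0339, 0.0012], [-0.24, 0, -1.34]]]}}

```text
t: 16.1
ee_pos: [0.7427, -0.2154, 0.1653]
tcp_rot: [-0.414, 2.943, 0.04]
wrist_force: [1.1, -0.1, -1.1]
finger_gap: 0.18
grip_force: 58.6
```

Emit:
{"api": "servo_tool", "payload": {"motion": [[[0, 0, 0], [0, 0, 0]], [[0, 0, 0], [0, 0, 0]], [[0, 0, 0], [0, 0, 0]]]}}

```text
t: 16.48
ee_pos: [0.7426, -0.2137, 0.1671]
tcp_rot: [-0.414, 2.94, 0.038]
wrist_force: [-0.7, 0.6, -0.8]
finger_gap: 0.178
grip_force: 58.8
```

Run:
```python
from h import *
s=bot.read_state();print(s["t"],s["ee_pos"],s["tcp_rot"],s["wrist_force"],s["torque"],s["finger_gap"])
R=Ro.from_rotvec(s["tcp_rot"]).as_matrix();print(R)
f=bot.grab_frame("wrist");cv2.imwrite("pics/w4.png",f["img"])
O=np.array([.585,-.2598]);X=np.array([-.9613,-.2756])
print(wproj(f,np.r_[O+X*-.012,.16]),wproj(f,np.r_[O,.034]))
```

```text
16.475 [ 0.74264366 -0.21366246  0.16711419] [-0.41375634  2.94026957  0.0382419 ] [-0.67898793  0.63042078 -0.78439709] [-0.22213799  0.55914353 -0.01569789] 0.17779677604231106
[[-0.94668378 -0.2760976   0.16601186]
 [-0.27168655  0.96112851  0.04917736]
 [-0.17313648  0.00145222 -0.98489677]]
(np.float64(315.8979604110036), np.float64(-76.53546635862597)) (np.float64(316.4193449600894), np.float64(-28.595788048949828))
```

View pics/w4.png

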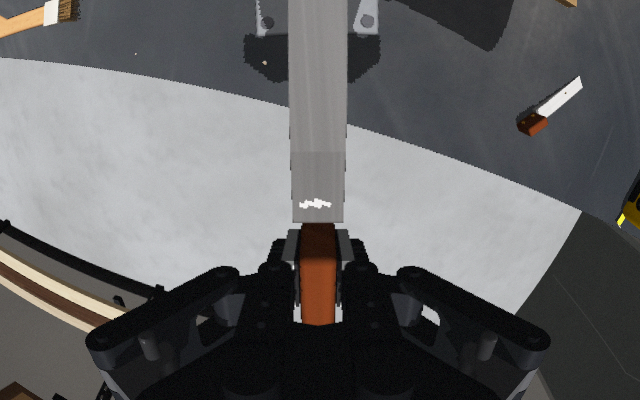

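The gauge sits straight in the fingers (blade columns 289–347, centre 318) and in line with the stand (base holes at (265,22) and (367,20), centre 316). I'll lower in front of the mouth.

Emit:
{"api": "servo_tool", "payload": {"motion": [[[0.0038, 0, 0.0217], [0, 0, 0]], [[0.0038, 0, 0.0217], [0, 0, 0]], [[0.0038, 0, 0.0217], [0, 0, 0]], [[0.0038, 0, 0.0217], [0, 0, 0]], [[0.0038, 0, 0.0217], [0, 0, 0]], [[0, 0, 0], [0, 0, 0]], [[0, 0, 0], [0, 0, 0]]]}}

```text
t: 17.4
ee_pos: [0.7437, -0.2144, 0.0587]
tcp_rot: [-0.413, 2.938, 0.036]
wrist_force: [-0.4, -0.2, -0.3]
finger_gap: 0.181
grip_force: 58.9
```

Run:
```python
from h import *
s=bot.read_state();print(s["t"],s["ee_pos"],s["tcp_rot"],s["wrist_force"])
O=np.array([.585,-.2598]);X=np.array([-.9613,-.2756])
a=[]
for n in("scene","top"):
    f=bot.grab_frame(n)
    c=proj(f,np.r_[O+X*-.012,.05]);print(n,"tip",np.array(c),"throat",np.array(proj(f,np.r_[O,.034])))
    x,y=int(c[0])-25,int(c[1])-30;print("crop",x,y)
    a.append(cv2.resize(f["img"][y:y+60,x:x+50],None,fx=8,fy=8,interpolation=cv2.INTER_CUBIC))
cv2.imwrite("pics/c5.png",np.hstack(a))
```

```text
17.4 [ 0.74370893 -0.21441399  0.05871296] [-0.41340309  2.93809278  0.03595754] [-0.40159292 -0.21971802 -0.29280877]
scene tip [387.84084509 231.81017029] throat [385.39793722 237.94883071]
crop 362 201
top tip [383.50554575 171.77781603] throat [383.9459659  176.22467028]
crop 358 141
```

View pics/c5.png

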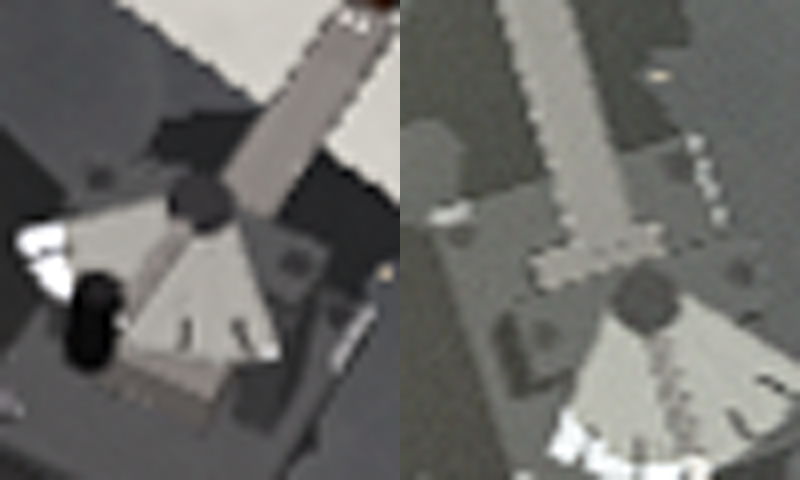

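The blade tip is centred on the lower plate in front of the bridge (top crop: tip ≈(597,243), plate centre ≈(600,255)). I'll lower gently to touch the lower plate.

Emit:
{"api": "servo_tool", "payload": {"motion": [[[0.0012, 0, 0.0069], [0, 0, 0]], [[0.0009, 0, 0.0049], [0, 0, 0]], [[0.0005, 0, 0.003], [0, 0, 0]], [[0, 0, 0], [0, 0, 0]], [[0, 0, 0], [0, 0, 0]], [[0, 0, 0], [0, 0, 0]]]}}

```text
t: 18.25
ee_pos: [0.7432, -0.2145, 0.0422]
tcp_rot: [-0.412, 2.94, 0.037]
wrist_force: [0.9, -0.5, -1.3]
finger_gap: 0.172
grip_force: 59.0
```

Emit:
{"api": "servo_tool", "payload": {"motion": [[[0.0001, 0, 0.0007], [0, 0, 0]], [[0, 0, 0], [0, 0, 0]], [[0, 0, 0], [0, 0, 0]]]}}

```text
t: 18.62
ee_pos: [0.7433, -0.2146, 0.0416]
tcp_rot: [-0.413, 2.939, 0.037]
wrist_force: [-0.3, 0.3, -0.4]
finger_gap: 0.178
grip_force: 59.0
```

Emit:
{"api": "servo_tool", "payload": {"motion": [[[0.0001, 0, 0.0007], [0, 0, 0]], [[0, 0, 0], [0, 0, 0]], [[0, 0, 0], [0, 0, 0]]]}}

```text
t: 19.0
ee_pos: [0.7434, -0.2146, 0.0411]
tcp_rot: [-0.413, 2.939, 0.037]
wrist_force: [0.2, 0.2, 2.6]
finger_gap: 0.176
grip_force: 59.2
```

Contact found at the expected height (TCP z ≈ 0.041). I'll lift slightly and slide in.

Emit:
{"api": "servo_tool", "payload": {"motion": [[[-0.0001, 0, -0.0004], [0, 0, 0]], [[0.00394, 0, -0.0007], [0, 0, 0]], [[0.00394, 0, -0.0007], [0, 0, 0]], [[0.00394, 0, -0.0007], [0, 0, 0]], [[0.00394, 0, -0.0007], [0, 0, 0]], [[0.00394, 0, -0.0007], [0, 0, 0]], [[0.00394, 0, -0.0007], [0, 0, 0]], [[0, 0, 0], [0, 0, 0]], [[0, 0, 0], [0, 0, 0]]]}}

```text
t: 20.12
ee_pos: [0.7196, -0.2213, 0.041]
tcp_rot: [-0.413, 2.941, 0.037]
wrist_force: [0.7, 0.7, 3.2]
finger_gap: 0.176
grip_force: 59.4
```

Emit:
{"api": "servo_tool", "payload": {"motion": [[[0.00394, 0, -0.0007], [0, 0, 0]], [[0.00394, 0, -0.0007], [0, 0, 0]], [[0.00394, 0, -0.0007], [0, 0, 0]], [[0.00394, 0, -0.0007], [0, 0, 0]], [[0.00394, 0, -0.0007], [0, 0, 0]], [[0.00394, 0, -0.0007], [0, 0, 0]], [[0, 0, 0], [0, 0, 0]], [[0, 0, 0], [0, 0, 0]]]}}

```text
t: 21.12
ee_pos: [0.6966, -0.2279, 0.0411]
tcp_rot: [-0.413, 2.941, 0.037]
wrist_force: [1.1, -0.4, 3.6]
finger_gap: 0.176
grip_force: 59.6
```

```bash
cat > st.py <<'E'
from h import *
s=bot.read_state();O=np.array([.585,-.2598]);X=np.array([-.9613,-.2756]);Y=np.array([.2756,-.9613]);d=s["ee_pos"][:2]-O
R=Ro.from_rotvec(s["tcp_rot"]).as_matrix()
print(s["t"],"tipx",(d@X+.1525)*1000,"y",d@Y*1000,"z",s["ee_pos"][2],"Fx",s["wrist_force"][:2]@X,"Fz",s["wrist_force"][2],s["torque"],"pitch",np.degrees(np.arcsin(-R[2,0])),"yaw",np.degrees(np.arctan2(R[1,0],R[0,0]))%360)
E
python3 st.py
```

```text
21.125 tipx 36.439567932735855 y 0.12165166960540459 z 0.041130281772680424 Fx -0.9248280510487961 Fz 3.604837012693145 [-0.14077632  0.26897569  0.02449085] pitch 9.94775885604492 yaw 195.97000167920478
```

Emit:
{"api": "servo_tool", "payload": {"motion": [[[0.00295, 0, -0.00052], [0, 0, 0]], [[0.00295, 0, -0.00052], [0, 0, 0]], [[0.00295, 0, -0.00052], [0, 0, 0]], [[0.00295, 0, -0.00052], [0, 0, 0]], [[0, 0, 0], [0, 0, 0]], [[0, 0, 0], [0, 0, 0]]]}}

```text
t: 21.88
ee_pos: [0.6864, -0.2309, 0.0417]
tcp_rot: [-0.412, 2.938, 0.037]
wrist_force: [5.1, 2.3, 4.5]
finger_gap: 0.177
grip_force: 59.6
```

```bash
python3 st.py
```

```text
21.875 tipx 47.06252031517703 y 0.142516902971018 z 0.04167316859001026 Fx -5.550883507132576 Fz 4.500159399780333 [ 0.3338516  -1.14623954 -0.00627916] pitch 10.121919773629303 yaw 195.97875165339664
```

Emit:
{"api": "servo_tool", "payload": {"motion": [[[0.00295, 0, -0.00052], [0, 0, 0]], [[0.00295, 0, -0.00052], [0, 0, 0]], [[0, 0, 0], [0, 0, 0]], [[0, 0, 0], [0, 0, 0]]]}}

```text
t: 22.38
ee_pos: [0.6809, -0.2324, 0.0418]
tcp_rot: [-0.412, 2.937, 0.037]
wrist_force: [5.7, 1.7, 3.7]
finger_gap: 0.179
grip_force: 59.5
```

```bash
python3 st.py
```

```text
22.375 tipx 52.72607627411155 y 0.12496127881553369 z 0.04181307768413081 Fx -5.932733376427315 Fz 3.6505573068102404 [ 0.38265871 -1.33849101 -0.00634197] pitch 10.158527976180666 yaw 195.9847276112582
```

Emit:
{"api": "servo_tool", "payload": {"motion": [[[0.00295, 0, -0.00052], [0, 0, 0]], [[0.00295, 0, -0.00052], [0, 0, 0]], [[0.00295, 0, -0.00052], [0, 0, 0]], [[0, 0, 0], [0, 0, 0]], [[0, 0, 0], [0, 0, 0]], [[0, 0, 0], [0, 0, 0]], [[0, 0, 0], [0, 0, 0]]]}}

```text
t: 23.25
ee_pos: [0.6727, -0.2347, 0.0418]
tcp_rot: [-0.412, 2.936, 0.037]
wrist_force: [7.9, 1.5, 4.0]
finger_gap: 0.179
grip_force: 59.3
```

```bash
python3 st.py
python3 - <<'E'
from h import *
O=np.array([.585,-.2598]);X=np.array([-.9613,-.2756]);a=[]
for n in("scene","top"):
    f=bot.grab_frame(n);c=proj(f,np.r_[O,.05]);x,y=int(c[0])-25,int(c[1])-30
    a.append(cv2.resize(f["img"][y:y+70,x:x+50],None,fx=8,fy=8,interpolation=cv2.INTER_CUBIC))
cv2.imwrite("pics/c6.png",np.hstack(a))
E
```

```text
23.25 tipx 61.31568232606345 y 0.07436773212449167 z 0.041844166020672 Fx -8.048521405008007 Fz 3.9836794224991516 [ 0.55475398 -1.71845091  0.01299059] pitch 10.196035427067098 yaw 195.9870449782729
```

View pics/c6.png

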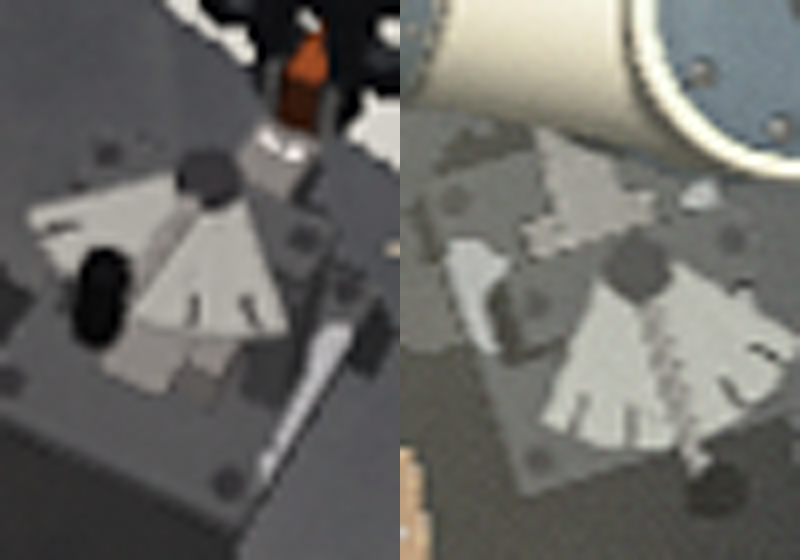

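The blade is in the gap with its tip showing behind the plates at about (205,390), and the lever is still on its middle mark. Drag is 8 N at tip x ≈ 61 mm, which matches about 1.4 mm of lift. I'll hold still, then hand in.

Emit:
{"api": "servo_tool", "payload": {"motion": [[[0, 0, 0], [0, 0, 0]], [[0, 0, 0], [0, 0, 0]], [[0, 0, 0], [0, 0, 0]], [[0, 0, 0], [0, 0, 0]]]}}

```text
t: 23.85
ee_pos: [0.6727, -0.2348, 0.0419]
tcp_rot: [-0.412, 2.936, 0.037]
wrist_force: [6.7, 1.3, 3.7]
finger_gap: 0.176
grip_force: 59.3
```

```bash
python3 st.py; python3 -c "
from cell import bot
print(bot.sign_off())"
```

```text
23.85 tipx 61.28510732982549 y 0.09557267554733972 z 0.04189284833629828 Fx -6.834794564647209 Fz 3.6651239683167205 [ 0.5519492  -1.65738663  0.00180324] pitch 10.201397427552733 yaw 195.98811183363765
the job is handed in; nothing more can be done
None
```

I handed the job in at about 24 s: the lever is on its middle mark, and the gauge is held level and still about 61 mm past the throat with roughly 7 N of drag (about 1.4 mm of plate lift, worked out from depth and drag, not measured directly); sign-off returned no verdict.

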